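# Shut and latch the louvred instrument locker

## Robot

A 6-joint arm with a two-finger parallel gripper is mounted at the origin on the work surface. World frame = base frame: x ahead of the robot, y to its left, z up, the work surface at z = 0. Lengths are in mm, angles in rad, forces in N, time in s.
With the tool pointing down it reaches from about 350 to 775 mm from the base axis. Payload 5.5 kg.
Tool frame: the origin (TCP) lies midway between the tips of the shut fingers; the grasp point (between the pads) lies 19 mm behind it (env.grip_depth is the z of the grasp point in the tool frame, in mm); z points along the fingers, y is the direction in which the jaws open and shut (so a half turn about z gives the same grasp; the last joint's range is limited). The gripper opens to 85 mm and grips with 20 to 120 N. Pads are 22 mm wide; open, the fingers measure 114 mm over their backs; the gripper's body (76 mm by 85 mm) begins 54 mm behind the grasp point. The pads swing forward as they close: fully open they stand 13 mm farther back than shut.
Start: joints at [1.108, 0.313, 0.046, 1.304, 0, 1.431], TCP at [182.429, 545.336, 231.323] pointing down, gripper open.
Joint ranges: [-2.76, 2.76], [-0.86, 1.69], [-1.03, 1.26], [-2.2, 2.34], [-1.47, 1.5], [-3.14, 3.14]. Speed limits (rad/s): [2.57, 2.57, 3.14, 3.14, 3.14, 3.14].

## Interface

Orientations are given as a rotation vector (axis times angle).
In Python, from cell import env gives the robot as it stands.
- The arm moves only by the tool play_rows, never from a script. Its argument "series" is a list of rows, each an object with "translation": the shift along the world's x, y, z in m, a list of three; "twist": the turn about the world's z in degrees; "fingers": the finger opening in m, from 0 to 0.0854. A call has 1 to 20 rows; each row shifts and turns the commanded pose from where the row before left it; what a row does not reach is not made up. A row lasts 1/8 s, in which the tool goes at most 62.5 mm and 10.7 degrees, less where a joint would pass 70% of its speed; a pose out of reach is approached as far as the arm can. A call with a gripper value outside its range is refused whole. The fingers move at their own pace and stop on an object; "grip_force" is the grip in N (left out, the last holds). Time passes only in rows, so rows that do not move let the fingers close. It gives the time, the measured TCP pose, the force and the opening at its end, in the units of the state.
- env.get_obs(): the state, without advancing time (a new reading comes with each control period).
- env.camera(name): name is "scene" or "top" or "wrist"; returns (picture, depth): 400x640x3 uint8, red, green, blue; 400x640 float32, mm along the optical axis (not along the pixel's ray), 0 where there is no reading.
- env.calibration(name): a dict with "vfov" (degrees; the focal length in pixels is half the picture's height over the tangent of half this angle, whatever the lens; pixels are square), "cx", "cy" (the principal point, pixels), "position" and "attitude" of the camera in the world. Camera axes: x right, y up, looking along -z (the intrinsics and any distortion apply to the point x, -y, -z); pixel columns grow to the right and rows downward; lengths in mm; the calibration is good to about 2 mm. A picture is of the moment at which its call begins: read the wrist's pose just before it. calibration takes no time and is no camera call; for the wrist camera it gives the pose at the moment of the call.
- env.hand_in(): hands the job in, once; it reports no verdict.
The state is a dict: "time": time; "joints": joint angles; "joint_velocities": joint speeds; "joint_torque": joint torques, N m; "eef_pos": TCP position; "orientation": TCP orientation; "force": force on the tool from outside, world axes, zero at the start; "ft_torque": the same for the moment, N m; "gripper_width": opening from 0.0 (shut) to 1.0 (fully open).
Only numpy, scipy, OpenCV 4.12 (cv2) and the standard library are available. Lean on these libraries where they do the work, as an engineer would, in place of code of your own. Each camera call takes 0.05 s, during which the arm holds its last target.

## Task

The gate of the louvred instrument locker stands ajar. Lift its gravity latch bar by the red knob, swing the gate shut with the bar raised over the lip of the keeper, press gently until the bar comes up against the keeper's back plate, then let the bar drop into the keeper and let go. Never press or knock the raised bar on the keeper with more than 12 N, do not slam the gate, and leave everything else on the bench alone.

Things in the scene. Friction and masses are not known exactly. Their poses are not given: they have to be found in the camera images.
- locker: Cedar instrument locker with louvred sides, 200 deep (x) x 320 wide (y) x 206 mm high, screwed to the bench. Origin: centre of its underside; z up; its open front faces -x of its own frame and the flat roof is its top.
- hinge (a point): Point on the gate's upright hinge axis (fixed to the locker, at locker x -103, y -128 mm), 172 mm above the bench. Axes as the locker's.
- gate (a joint): Gate angle about the upright hinge, rad: 0 = shut, flush in the locker's front; grows as the free edge swings outwards (to the locker's -x). An inset louvred panel 252 wide, 158 high, 15 mm thick, running along the locker's +y from the hinge when shut. It stays where it is left. With no rebate it can pass 0 by 0.08 rad inwards: only the keeper stops it.
- buffer_tip (a point): Rubber tip, 16 mm across, of a sprung buffer inside the locker (locker y 100, 100 mm above the bench). From 12 mm short of shut, measured at the tip, it pushes the gate outwards, 1 N at first, rising by 0.05 N per mm, so that the bar must be lowered while the gate is held.
- latch (a joint): Latch bar angle, rad: 0 = level, lying on the keeper's floor when latched; grows as the free end is lifted, to 0.45; -0.03 = resting on its stud out of the keeper, as at the start. It falls by its own weight (2 to 3.5 N at the knob). Pivot: on the gate's outer face, 65 mm from the hinge axis along the gate, 16 mm in front of that axis, 172 mm above the bench.
- bar: Steel latch bar on the gate's outer face: 8 thick (x), 20 high (z), from 20 mm behind the pivot to 225 mm beyond it (y), with an upright stem 155 mm from the pivot that carries the red lift knob. Origin: on the pivot; y runs along the bar to its free end, x inwards through the gate, z up across the bar.
- knob (a point): Centre of the red ball knob, 25 mm in diameter, on an 8 mm stem: 155 mm along the bar from the pivot and 74 mm above the bar's centre line, 220 mm from the hinge axis along the gate. It stands clear above the roof (246 mm above the bench when level) and can be pinched from above; with the fingers one on each side of the bar there is the most room.
- knob_home (a point): Where the knob's centre is when the gate is at 0 and the bar level, fixed to the locker (locker x -119, y 92, z 246 mm). Axes as the locker's.
- post: Front post of the locker on the latch side, 30 x 30 x 164 mm, cedar; origin at the centre of its foot (locker x -85, y 145, z 26 mm). It carries the steel keeper, a U that the bar drops into.
- keeper_mid (a point): Middle of the keeper's floor at its middle setting (locker x -119, y 145, z 162 mm), 208 mm beyond the bar's pivot. Keeper 22 mm wide along the bar; front lip 5 mm thick, 14 mm high above the floor; back plate 56 mm high; 11 mm free between them for the 8 mm bar. It is clamped by slotted holes, up to 9 mm further in or out (locker x) than this point: not measured, find the firm back plate by touch.
- anemometer_cups (a point): Hub of the cups of a bronze three-cup hand anemometer, 190 mm long, that hangs by its loop from a hook under the cedar shelf at the right. Leave alone.
- vial: Amber glass vial with a cork, 24 mm in diameter, 71 mm high, standing; origin at its foot's centre. Leave alone.
- dust_cap: Black rubber dust cap, 52 mm in diameter, 24 mm high; origin at the centre of its underside. Leave alone.
- shield_plate: Brushed aluminium radiation shield plate, 120 mm in diameter, 8 mm high; origin at the centre of its underside. Leave alone.
- rain_measure: Glass measuring cylinder on a white foot, 60 mm foot, 158 mm high; origin at its foot's centre. Leave alone.
- logbook: Green logbook, 150 x 110 x 14 mm, with a pencil on it; origin at the centre of its underside. Leave alone.

How it is judged (in metres and radians):
On the way, in this order (a step that is already met when the one before it is completed fails the run):
1. the bar is lifted while the gate is still ajar (value of joint latch above 0.07 rad and value of joint gate above 0.06 rad), for 0.1 s.
2. the gate is shut with the bar still raised over the keeper's lip (value of joint latch above 0.06 rad and value of joint gate below 0.06 rad), for 0.1 s.
At the end, for the whole second after the job is handed in: The gate stands still and shut (within 0.06 rad of 0, as the keeper is set) with the latch bar down in the keeper (bar angle within 0.02 rad of level) and the robot has let go (value of joint gate between -0.06 and 0.06 rad and value of joint latch between -0.02 and 0.02 rad and velocity of joint gate between -0.05 and 0.05 rad/s); the robot touches nothing.
It fails at once if the raised bar is pressed or knocked against the keeper with more than 12 N (any time: 40 N) (contact force between bar and post above 40 N or (value of joint latch above 0.05 rad and contact force between bar and post above 12 N)).
It fails at once if the gate is slammed: still faster than 1 rad/s within 0.1 rad of shut (value of joint gate below 0.1 rad and velocity of joint gate below -1 rad/s).
It fails at once if the anemometer or another thing on the bench is moved by more than 20 mm (distance of any of anemometer_cups, vial, dust_cap, shield_plate, rain_measure, logbook from where it was at the start of the episode above 0.02 m).
It also fails if it takes over 61 s, if anything falls off the work surface, if the arm or the gripper's body presses on something with over 40 N, if the wrist force passes 120 N, or if a joint passes its speed limit or range.

## Working session

There is one attempt and no reset: what is moved stays moved. The work goes in short steps, Python scripts to look and compute and a tool call to move; the robot and the scene stay as the last step left them, time stands still between calls to the robot, and variables do not carry over. Pictures are saved under pics/ and viewed, and the job is handed in when it is done.

Besides the shell and the picture viewer there is one more tool, called after "Call:" as name(argument=value, ...), one argument or row to a line, values as JSON. play_rows: Moves the arm, as the interface text tells. Its arguments: {"type":"object","properties":{"series":{"type":"array","items":{"type":"object","properties":{"translation":{"type":"array","items":{"type":"number"}},"twist":{"type":"number"},"fingers":{"type":"number"}}}},"grip_force":{"type":"number"}},"required":["series"]}

```bash
ls; mkdir -p pics; python3 - <<'E'
from cell import env
import cv2
o=env.get_obs();print(o)
for n in ["scene","top"]:
    p,d=env.camera(n);cv2.imwrite(f"pics/{n}0.png",p[:,:,::-1]);c=env.calibration(n);print(n,c)
    import numpy as np
    np.savez(f"{n}0.npz",p=p,d=d)
E
```

```text
pics
{'time': 0.0, 'joints': array([ 1.10839984e+00,  3.13986789e-01,  4.49740481e-02,  1.30359192e+00,
       -4.47118408e-06,  1.43120918e+00]), 'joint_velocities': array([ 0.00073117,  0.00139275,  0.00074691,  0.00034668, -0.0011889 ,
        0.00027271]), 'joint_torque': array([ 1.58084320e-03, -4.80624318e+01,  2.98530918e+01,  1.91488751e-02,
        2.43083036e-05,  1.61096096e-06]), 'eef_pos': array([182.18205524, 544.83793477, 230.41459454]), 'orientation': array([-5.04783290e-01, -3.10023378e+00,  2.71444282e-03]), 'force': array([-0.08103438, -0.38243299, -0.43670106]), 'ft_torque': array([-0.04643817,  0.04298628,  0.01282011]), 'gripper_width': 1.0011317489608418}
scene {'vfov': 49.1398088519484, 'cx': 322.46257731811204, 'cy': 197.48338138103622, 'position': array([1299.87479823, -519.30878397,  936.72248539]), 'attitude': array([0.76975488, 0.50288052, 1.0629761 ])}
top {'vfov': 54.97699573605306, 'cx': 319.59727053479935, 'cy': 206.0312532898479, 'position': array([ 411.95867783, -137.3752464 , 1156.23138376]), 'attitude': array([ 0.05676968, -0.07925484, -1.57378626])}
```

View pics/scene0.png

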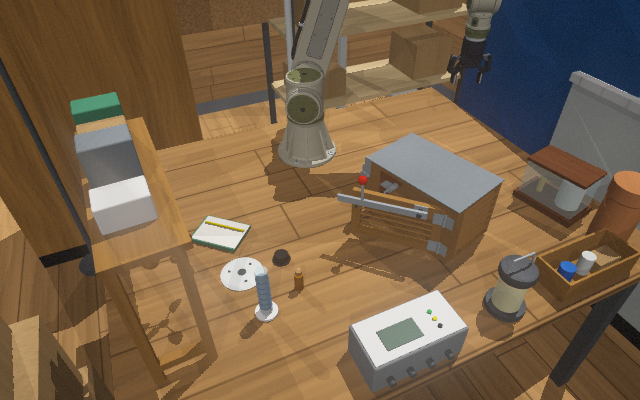

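View pics/top0.png

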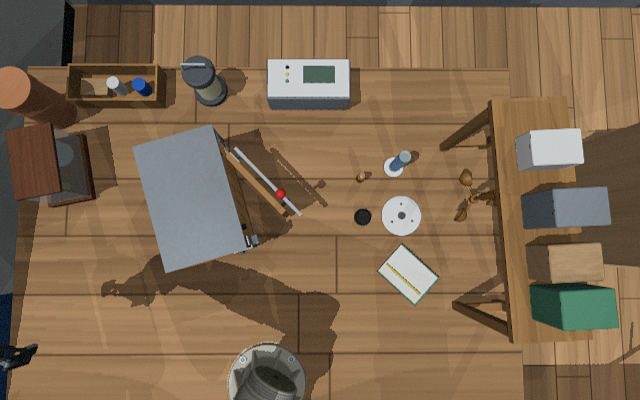

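The top view shows the locker roof at px (135-245, 125-270), the red knob at (280,194), the gate ajar with its hinge at the far end (~(225,140)) and the keeper near (252,238). Next I measure these.

```bash
cat > h.py <<'E'
import numpy as np,cv2
from scipy.spatial.transform import Rotation as R
from cell import env
def world(c,u,v,d):
    f=200/np.tan(np.radians(c['vfov']/2))
    u=np.asarray(u,float);v=np.asarray(v,float);d=np.asarray(d,float)
    P=np.stack([(u-c['cx'])/f*d,-(v-c['cy'])/f*d,-d],-1)
    return R.from_rotvec(c['attitude']).apply(P.reshape(-1,3))+c['position']
def onplane(c,u,v,z):
    f=200/np.tan(np.radians(c['vfov']/2))
    u=np.asarray(u,float);v=np.asarray(v,float)
    P=np.stack([(u-c['cx'])/f,-(v-c['cy'])/f,-np.ones_like(u)],-1).reshape(-1,3)
    D=R.from_rotvec(c['attitude']).apply(P)
    return c['position']+D*((z-c['position'][2])/D[:,2])[:,None]
E
python3 - <<'E'
from h import *
for n in ["top","scene"]:
    z=np.load(n+"0.npz");p=z['p'].astype(int);d=z['d'];c=env.calibration(n)
    vv,uu=np.mgrid[:400,:640]
    W=world(c,uu.ravel(),vv.ravel(),d.ravel()).reshape(400,640,3)
    red=(p[...,0]>150)&(p[...,1]<60)&(p[...,2]<70)
    k,l,s,ce=cv2.connectedComponentsWithStats(red.astype(np.uint8));
    for i in range(1,k):
        if s[i,4]>15: 
            m=l==i; print(n,"red",s[i],ce[i],W[m].mean(0),np.median(W[m],0), onplane(c,ce[i][0],ce[i][1],244))
    m=(abs(W[...,2]-206)<8)&(d>0)&(abs(p[...,0]-p[...,2])<50)
    m=cv2.morphologyEx(m.astype(np.uint8),cv2.MORPH_OPEN,np.ones((3,3)))
    cs,_=cv2.findContours(m,0,2);q=max(cs,key=cv2.contourArea)
    mm=np.zeros((400,640),np.uint8);cv2.drawContours(mm,[q],-1,1,-1)
    print("roof z",np.median(W[mm>0][:,2]), mm.sum())
    P=onplane(c,q[:,0,0],q[:,0,1],206)[:,:2].astype(np.float32)
    print(cv2.minAreaRect(P), cv2.boxPoints(cv2.minAreaRect(P)))
    # bench
    mb=(abs(W[...,2])<10); print("bench",np.median(W[mb][:,2]))
z=np.load("top0.npz")['p'][...,::-1]
cv2.imwrite("pics/crop.png",cv2.resize(z[110:290,120:340],None,fx=3.5,fy=3.3,interpolation=cv2.INTER_CUBIC))
z=np.load("scene0.npz")['p'][...,::-1]
cv2.imwrite("pics/crops.png",cv2.resize(z[130:280,320:520],None,fx=4,fy=4,interpolation=cv2.INTER_CUBIC))
E
```

```text
top red [276 190   8   8  50] [279.46 193.38] [520.93478435 -55.5887041  250.52679003] [521.44626374 -56.72364344 250.56386863] [[521.71877625 -55.00139405 244.        ]]
roof z 206.32711983997933 10985
((517.290283203125, 172.88258361816406), (325.9880676269531, 206.56178283691406), 16.471750259399414) [[331.70105 225.70906]
 [390.27014  27.62463]
 [702.8795  120.05611]
 [644.3104  318.14053]]
bench -0.45999787898244904
scene red [358 176   9   6  40] [362.375 178.55 ] [527.51645827 -59.14108942 250.33669499] [528.30294697 -59.74998842 250.44796815] [[520.39569992 -54.89362763 244.        ]]
roof z 207.32261389680195 5254
((519.0718994140625, 170.0106658935547), (329.0166015625, 215.30992126464844), 16.501609802246094) [[330.76086  226.50418 ]
 [391.91797   20.062508]
 [707.38293  113.51715 ]
 [646.2258   319.95883 ]]
bench 0.4615322188386699
```

View pics/crop.png

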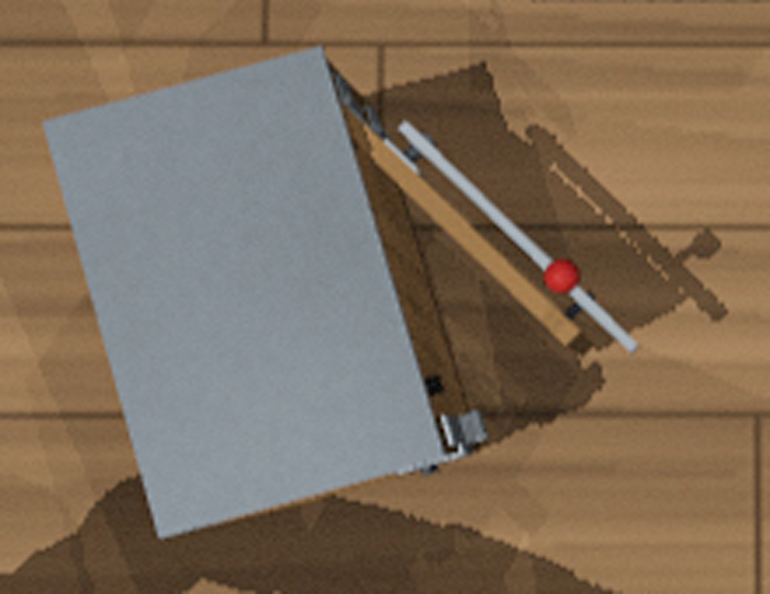

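View pics/crops.png

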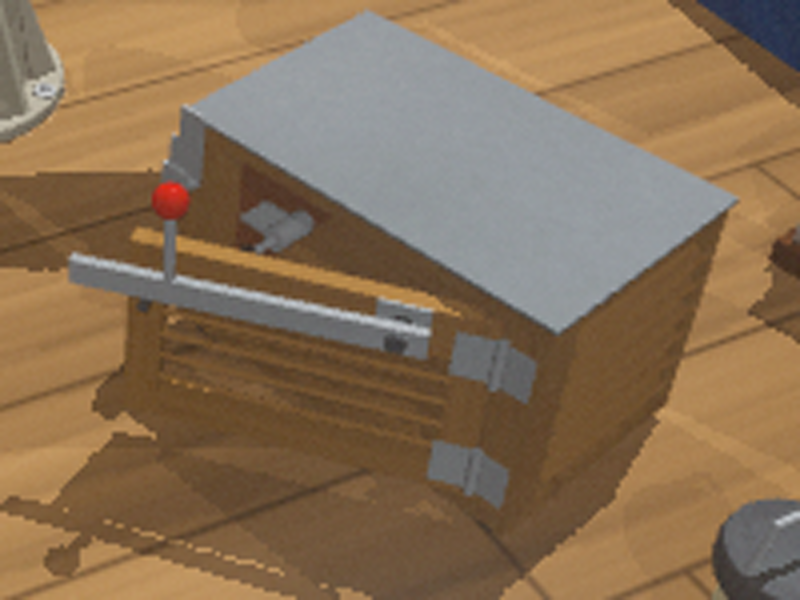

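Top and scene views agree on the knob, at about (521, -55, 241). The locker centre is about (517, 173) with x-axis yaw 106.5°. That puts the hinge at about (669, 110) and the gate at about 0.48 rad. I'll move above the knob with the jaw axis across the bar.

Call:
play_rows(
  series=[
    {"translation": [0,0,0.045],"twist": 0,"fingers": 0.0854},
    {"translation": [0,0,0.045],"twist": 0,"fingers": 0.0854},
    {"translation": [0.021,-0.0375,0],"twist": 4,"fingers": 0.0854},
    {"translation": [0.021,-0.0375,0],"twist": 4,"fingers": 0.0854},
    {"translation": [0.021,-0.0375,0],"twist": 4,"fingers": 0.0854},
    {"translation": [0.021,-0.0375,0],"twist": 4,"fingers": 0.0854},
    {"translation": [0.021,-0.0375,0],"twist": 4,"fingers": 0.0854},
    {"translation": [0.021,-0.0375,0],"twist": 4,"fingers": 0.0854},
    {"translation": [0.021,-0.0375,0],"twist": 4,"fingers": 0.0854},
    {"translation": [0.021,-0.0375,0],"twist": 4,"fingers": 0.0854},
    {"translation": [0.021,-0.0375,0],"twist": 4,"fingers": 0.0854},
    {"translation": [0.021,-0.0375,0],"twist": 4,"fingers": 0.0854},
    {"translation": [0.021,-0.0375,0],"twist": 4,"fingers": 0.0854},
    {"translation": [0.021,-0.0375,0],"twist": 4,"fingers": 0.0854},
    {"translation": [0.021,-0.0375,0],"twist": 4,"fingers": 0.0854},
    {"translation": [0.021,-0.0375,0],"twist": 4,"fingers": 0.0854},
    {"translation": [0.021,-0.0375,0],"twist": 4,"fingers": 0.0854},
    {"translation": [0.024,-0.0375,0],"twist": 2.5,"fingers": 0.0854},
    {"translation": [0,0,0],"twist": 0,"fingers": 0.0854},
  ],
  grip_force=25,
)

```text
time: 2.48
eef_pos: [522.4, -57.1, 319.9]
orientation: [1.171, -2.914, -0.001]
force: [-0.3, -0.0, 0.2]
gripper_width: 0.999
```

```bash
python3 - <<'E'
from h import *
o=env.get_obs();print(o['time'],o['eef_pos'],o['force'],o['joints']);Rm=R.from_rotvec(o['orientation']).as_matrix();print(Rm[:,1],Rm[:,2],env.grip_depth)
c=env.calibration("wrist");print(c)
p,d=env.camera("wrist");np.savez("w1.npz",p=p,d=d);cv2.imwrite("pics/w1.png",p[:,:,::-1])
pi=p.astype(int);red=(pi[...,0]>150)&(pi[...,1]<60)&(pi[...,2]<70)
vv,uu=np.mgrid[:400,:640];W=world(c,uu.ravel(),vv.ravel(),d.ravel()).reshape(400,640,3)
k,l,s,ce=cv2.connectedComponentsWithStats(red.astype(np.uint8))
for i in range(1,k):
    if s[i,4]>30: print(s[i],ce[i],np.median(W[l==i],0),onplane(c,*ce[i],241))
E
```

```text
2.475 [522.43503479 -57.0770801  319.91801892] [-0.34061438 -0.04397027  0.17299209] [-2.61473459e-01  2.08599155e-01  1.22445506e-01  1.48625226e+00
 -2.84419640e-04 -1.02592703e+00]
[-0.69214187  0.72176043  0.00122909] [-1.62839464e-03  1.41331055e-04 -9.99998664e-01] -18.700000000000003
{'vfov': 58.51156330087477, 'cx': 322.37235943825704, 'cy': 194.24662612942046, 'position': array([ 475.19672673, -105.44239768,  463.84495023]), 'attitude': array([-0.13338519, -0.31594722,  2.31772388])}
[309 195  34  30 563] [325.57726465 211.92539964] [524.23659156 -55.19263949 253.13401471] [[526.88691431 -52.64314758 241.        ]]
```

View pics/w1.png

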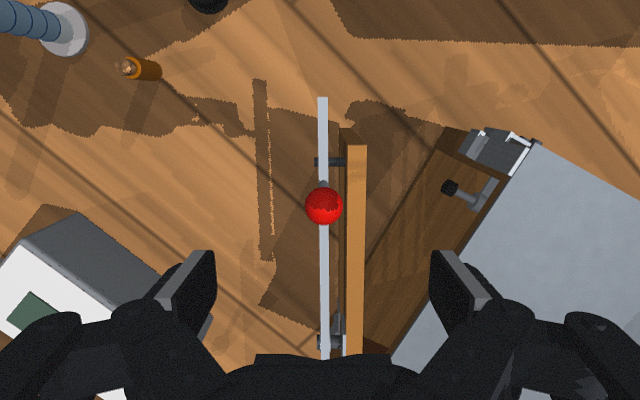

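The wrist view shows the knob at about px (324,206), with the bar running straight down the image between the fingers, so the yaw is right. I'll refine the ball centre with a wider mask.

```bash
python3 - <<'E'
from h import *
z=np.load("w1.npz");p=z['p'].astype(int);c=env.calibration("wrist")
m=((p[...,0]>70)&(p[...,1]<0.35*p[...,0])&(p[...,2]<0.4*p[...,0])).astype(np.uint8)
cs,_=cv2.findContours(m,0,2);q=max(cs,key=cv2.contourArea)
(u,v),r=cv2.minEnclosingCircle(q);print(u,v,r)
K=onplane(c,[u],[v],241.3);print(K)
K2=onplane(c,[u],[v],246);print(K2)
# bar centre line
t=(abs(p[...,0]-p[...,2])<40)&(p[...,0]>120)
for v in (110,150,240,300):
    x=[i for i in range(305,340) if t[v,i]]; print(v,np.mean(x),len(x),onplane(c,[np.mean(x)],[v],182))
E
```

```text
323.46490478515625 205.6052703857422 19.049072265625
[[523.75156602 -55.18787292 241.3       ]]
[[522.71023809 -56.22086254 246.        ]]
110 322.5 10 [[481.88714109 -96.1290048  182.        ]]
150 322.5 10 [[504.15992705 -74.72116286 182.        ]]
240 323.5 10 [[558.93443581 -20.89419088 182.        ]]
300 324.0 9 [[600.19215262  19.44100677 182.        ]]
```

Call:
play_rows(
  series=[
    {"translation": [0,0.002,-0.025],"twist": 0,"fingers": 0.0854},
    {"translation": [0,0,-0.025],"twist": 0,"fingers": 0.0854},
    {"translation": [0,0,-0.025],"twist": 0,"fingers": 0.0854},
    {"translation": [0,0,-0.025],"twist": 0,"fingers": 0.06},
    {"translation": [0,0,0],"twist": 0,"fingers": 0.04},
    {"translation": [0,0,0],"twist": 0,"fingers": 0.03},
    {"translation": [0,0,0],"twist": 0,"fingers": 0.015},
    {"translation": [0,0,0],"twist": 0,"fingers": 0.01},
    {"translation": [0,0,0],"twist": 0,"fingers": 0.01},
    {"translation": [0,0,0],"twist": 0,"fingers": 0.01},
  ],
  grip_force=25,
)

```text
time: 3.78
eef_pos: [522.3, -52.8, 222.8]
orientation: [-1.176, 2.911, -0.002]
force: [-0.1, 0.4, 6.8]
gripper_width: 0.272
```

```bash
python3 - <<'E'
from h import *
o=env.get_obs();print(o['time'],o['eef_pos'],o['force'],o['ft_torque'],o['gripper_width']*85.4)
for n in ("wrist","top"):
    p,d=env.camera(n);cv2.imwrite(f"pics/{n}2.png",p[:,:,::-1])
E
```

```text
3.775 [522.30400267 -52.81656944 222.78180392] [-0.12378614  0.44739582  6.75490267] [0.14937083 0.0224595  0.06525011] 23.25520654775959
```

View pics/wrist2.png

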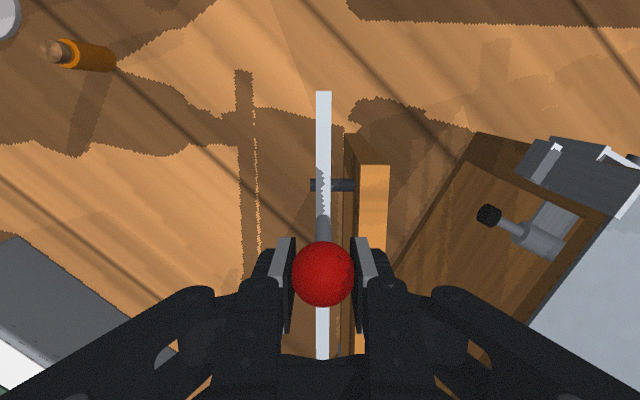

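The knob is between the pads (ball at px (323,274), width about 23 mm, pads either side). Next I lift the bar along its arc to about 0.13 rad.

Call:
play_rows(
  series=[
    {"translation": [0.001,0.001,0.003],"twist": 0,"fingers": 0.01},
    {"translation": [0.001,0.001,0.003],"twist": 0,"fingers": 0.01},
    {"translation": [0.0015,0.0015,0.004],"twist": 0,"fingers": 0.01},
    {"translation": [0.0015,0.0015,0.004],"twist": 0,"fingers": 0.01},
    {"translation": [0.0015,0.0015,0.004],"twist": 0,"fingers": 0.01},
    {"translation": [0.0015,0.0015,0.004],"twist": 0,"fingers": 0.01},
    {"translation": [0.0015,0.0015,0.004],"twist": 0,"fingers": 0.01},
    {"translation": [0,0,0],"twist": 0,"fingers": 0.01},
    {"translation": [0,0,0],"twist": 0,"fingers": 0.01},
  ],
)

```text
time: 5.0
eef_pos: [531.2, -42.9, 247.2]
orientation: [-1.177, 2.912, 0.001]
force: [0.6, 0.9, -3.9]
gripper_width: 0.268
```

```bash
python3 - <<'E'
from h import *
o=env.get_obs();print(o['time'],o['eef_pos'],o['force'],o['ft_torque'],o['gripper_width']*85.4)
for n in ("wrist","scene"):
    p,d=env.camera(n);cv2.imwrite(f"pics/{n}3.png",p[:,:,::-1] if n=="wrist" else cv2.resize(p[130:280,320:520,::-1],None,fx=4,fy=4))
E
```

```text
5.0 [531.22438967 -42.86580205 247.15659524] [ 0.63580223  0.93841176 -3.8661613 ] [-0.00898516 -0.13451639 -0.01914728] 22.927303629274675
```

View pics/wrist3.png

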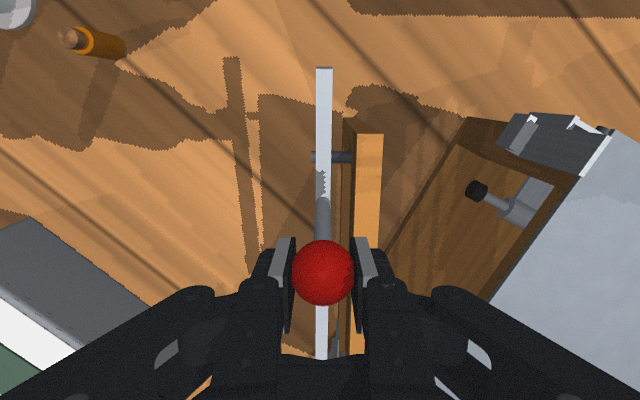

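View pics/scene3.png

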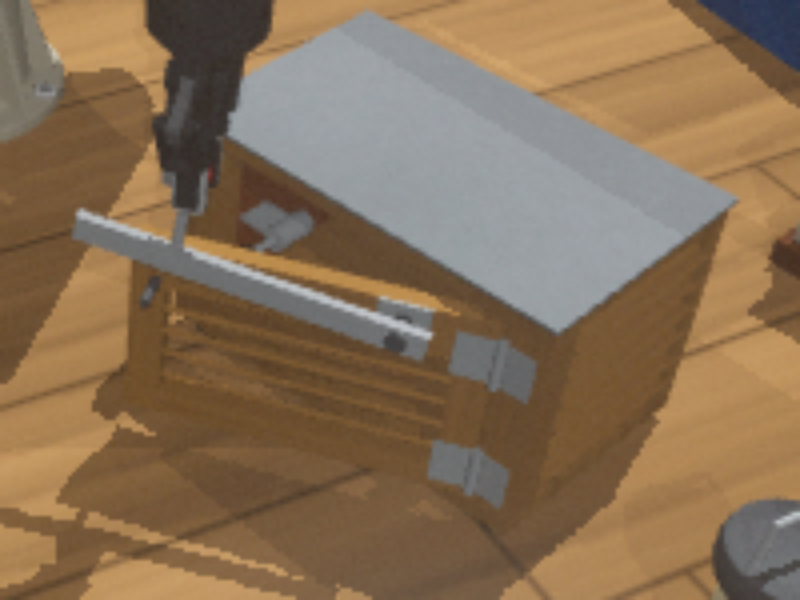

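The bar is raised about 0.13 rad and the gripper carries about 3.9 N. Now I work out the swing arc about the hinge.

```bash
python3 - <<'E'
from h import *
H=np.array([669.2,110.4]);P=np.array([531.2,-42.9])
def rot(a):c,s=np.cos(a),np.sin(a);return np.array([[c,-s],[s,c]])
prev=P
for i in range(1,16):
    a=-0.035*i;q=H+rot(a)@(P-H);print(i,round(.485+a,3),np.round(q-prev,1),np.round(q,1));prev=q
E
```

```text
1 0.45 [-5.3  4.9] [525.9 -38. ]
2 0.415 [-5.1  5.1] [520.8 -32.9]
3 0.38 [-4.9  5.3] [515.9 -27.6]
4 0.345 [-4.7  5.4] [511.2 -22.1]
5 0.31 [-4.5  5.6] [506.6 -16.5]
6 0.275 [-4.3  5.8] [502.3 -10.8]
7 0.24 [-4.1  5.9] [498.1  -4.8]
8 0.205 [-3.9  6.1] [494.2   1.2]
9 0.17 [-3.7  6.2] [490.5   7.4]
10 0.135 [-3.5  6.3] [487.   13.7]
11 0.1 [-3.3  6.4] [483.7  20.1]
12 0.065 [-3.   6.5] [480.7  26.7]
13 0.03 [-2.8  6.6] [477.9  33.3]
14 -0.005 [-2.6  6.7] [475.3  40.1]
15 -0.04 [-2.3  6.8] [472.9  46.9]
```

Call:
play_rows(
  series=[
    {"translation": [-0.0053,0.0049,0],"twist": -2,"fingers": 0.01},
    {"translation": [-0.0051,0.0051,0],"twist": -2,"fingers": 0.01},
    {"translation": [-0.0049,0.0053,0],"twist": -2,"fingers": 0.01},
    {"translation": [-0.0047,0.0054,0],"twist": -2,"fingers": 0.01},
    {"translation": [-0.0045,0.0056,0],"twist": -2,"fingers": 0.01},
    {"translation": [0,0,0],"twist": 0,"fingers": 0.01},
  ],
)

```text
time: 5.85
eef_pos: [506.4, -16.2, 247.1]
orientation: [-0.92, 3.003, 0.002]
force: [3.2, 1.0, -5.8]
gripper_width: 0.267
```

```bash
python3 - <<'E'
from h import *
o=env.get_obs();print(o['time'],o['eef_pos'],o['force'],o['ft_torque'],o['gripper_width']*85.4)
for n in ("wrist",):
    p,d=env.camera(n);cv2.imwrite(f"pics/{n}4.png",p[:,:,::-1])
E
```

```text
5.85 [506.41426314 -16.21491812 247.1332551 ] [ 3.23440125  1.00428637 -5.76859847] [ 0.31604682 -0.35558152 -0.06141119] 22.80366812469988
```

View pics/wrist4.png

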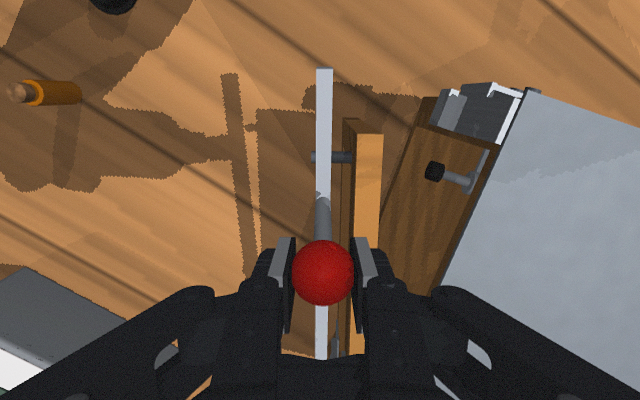

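The swing follows well: the bar stays aligned at px 324 and radial forces are only a few newtons. Continuing to about 0.1 rad.

Call:
play_rows(
  series=[
    {"translation": [-0.0043,0.0058,0],"twist": -2,"fingers": 0.01},
    {"translation": [-0.0041,0.0059,0],"twist": -2,"fingers": 0.01},
    {"translation": [-0.0039,0.0061,0],"twist": -2,"fingers": 0.01},
    {"translation": [-0.0037,0.0062,0],"twist": -2,"fingers": 0.01},
    {"translation": [-0.0035,0.0063,0],"twist": -2,"fingers": 0.01},
    {"translation": [-0.0016,0.0032,0],"twist": -1,"fingers": 0.01},
    {"translation": [-0.0016,0.0032,0],"twist": -1,"fingers": 0.01},
    {"translation": [0,0,0],"twist": 0,"fingers": 0.01},
  ],
)

```text
time: 6.9
eef_pos: [483.9, 20.0, 247.3]
orientation: [-0.6, 3.083, 0.001]
force: [3.6, 1.2, -5.1]
gripper_width: 0.27
```

```bash
python3 - <<'E'
from h import *
o=env.get_obs();print(o['time'],o['eef_pos'],o['force'],o['ft_torque'],o['gripper_width']*85.4)
for n in ("wrist",):
    p,d=env.camera(n);cv2.imwrite(f"pics/{n}5.png",p[:,:,::-1])
E
```

```text
6.9 [483.92381002  19.99880293 247.31424645] [ 3.61410809  1.18535795 -5.14399164] [ 0.38598796 -0.49218541  0.05116473] 23.064205895513883
```

View pics/wrist5.png

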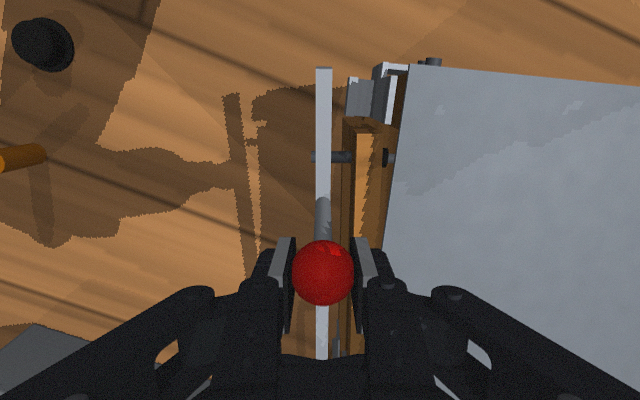

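The bar is now just outside the keeper; the lip is at about px (348–370, 80–118) and the back plate edge at about (385–395, 65–120). I'll measure the back plate against the bar using depth.

```bash
python3 - <<'E'
from h import *
c=env.calibration("wrist");p,d=env.camera("wrist")
vv,uu=np.mgrid[:400,:640];W=world(c,uu.ravel(),vv.ravel(),d.ravel()).reshape(400,640,3)
C=np.array([517.3,172.9]);a=np.radians(106.47);X=np.array([np.cos(a),np.sin(a)]);Y=np.array([-np.sin(a),np.cos(a)])
L=np.stack([(W[...,:2]-C)@X,(W[...,:2]-C)@Y,W[...,2]],-1)
for v in (78,90,105):
    for u in list(range(314,336,4))+list(range(344,412,3)): print(v,u,np.round(L[v,u],1),p[v,u])
cv2.imwrite("pics/k.png",cv2.resize(p[50:180,290:450,::-1],None,fx=5,fy=4.5))
E
```

```text
78 314 [-155.8  157.5    2. ] [148 107  68]
78 318 [-148.5  149.3  210.6] [161 165 175]
78 322 [-146.5  149.4  212.1] [162 167 177]
78 326 [-144.6  149.6  212.2] [162 167 174]
78 330 [-142.7  149.9  211.4] [161 166 175]
78 334 [-1.351e+02  1.597e+02 -1.000e-01] [152 109  73]
78 344 [-124.8  160.6    1.3] [152 111  67]
78 347 [-121.7  160.9    1.3] [144 105  68]
78 350 [-130.9  152.4  177.8] [176 184 195]
78 353 [-129.1  152.6  177.4] [171 179 188]
78 356 [-127.5  152.7  178.5] [171 178 189]
78 359 [-109.3  162.1    1.1] [142 104  75]
78 362 [-106.3  162.4    1.9] [149 110  78]
78 365 [-102.9  162.8   -0.6] [157 114  73]
78 368 [-100.   163.     1.6] [156 109  69]
78 371 [-115.1  155.3  146.7] [86 71 55]
78 374 [-115.2  154.6  162.1] [49 49 51]
78 377 [-115.2  154.1  175.5] [48 50 51]
78 380 [-115.3  153.6  187. ] [56 57 61]
78 383 [-115.1  153.2  196.7] [58 56 59]
78 386 [-115.2  152.7  206.5] [59 57 59]
78 389 [-115.2  152.4  215.1] [50 52 51]
78 392 [-114.5  152.3  218.9] [176 183 191]
78 395 [-113.5  152.3  220.9] [173 179 188]
78 398 [-102.1  155.6  169.6] [39 27 12]
78 401 [-102
[... 1957 characters left out ...]
9  99 103]
105 365 [-118.7  138.2  162.7] [92 95 97]
105 368 [-116.8  138.4  162.6] [ 95  98 103]
105 371 [-115.1  138.6  164.1] [57 60 62]
105 374 [-115.   139.   175.8] [58 61 61]
105 377 [-115.   139.3  187.9] [61 60 63]
105 380 [-115.1  139.6  198.7] [53 56 56]
105 383 [-115.4  139.9  209.6] [54 56 59]
105 386 [-115.2  140.1  217. ] [62 65 67]
105 389 [-114.1  140.2  218.6] [172 180 187]
105 392 [-112.8  140.4  219.5] [174 179 188]
105 395 [-102.2  140.1  172.9] [51 35 23]
105 398 [-102.   140.4  180.8] [58 39 31]
105 401 [-102.1  140.6  189.2] [54 39 27]
105 404 [-104.6  140.8  207.7] [135 142 153]
105 407 [-103.1  141.   207.6] [131 140 147]
105 410 [-101.9  141.1  208.8] [130 136 144]
```

View pics/k.png

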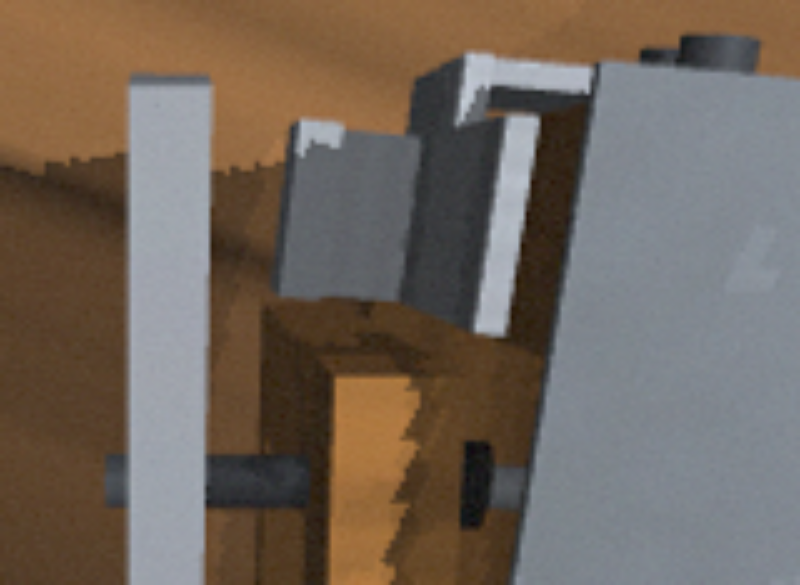

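The keeper back plate is at locker x ≈ -115.1 and the bar's inner face at ≈ -141, so about 26 mm (0.095 rad) remain. The raised bar's bottom at 191 clears the lip at 177. I'll swing 0.07 rad, then feel in small steps.

Call:
play_rows(
  series=[
    {"translation": [-0.0016,0.0032,0],"twist": -1,"fingers": 0.01},
    {"translation": [-0.0016,0.0033,0],"twist": -1,"fingers": 0.01},
    {"translation": [-0.0015,0.0033,0],"twist": -1,"fingers": 0.01},
    {"translation": [-0.0014,0.0033,0],"twist": -1,"fingers": 0.01},
    {"translation": [0,0,0],"twist": 0,"fingers": 0.01},
    {"translation": [0,0,0],"twist": 0,"fingers": 0.01},
  ],
)

```text
time: 7.75
eef_pos: [478.1, 33.0, 247.4]
orientation: [-0.491, 3.102, -0.001]
force: [4.8, 1.2, -7.1]
gripper_width: 0.272
```

```bash
cat > st.py <<'E'
from h import *
import sys
o=env.get_obs();n=np.array([-.36,.933,0]);f=o['force'];print(o['time'],o['eef_pos'].round(2),f.round(2),"fn",f@n,"rad",f@np.array([-.933,-.36,0]),o['ft_torque'].round(3),o['gripper_width']*85.4)
c=env.calibration("wrist");p,d=env.camera("wrist");cv2.imwrite(f"pics/{sys.argv[1]}.png",cv2.resize(p[50:180,290:450,::-1],None,fx=5,fy=4.5))
vv,uu=np.mgrid[:400,:640];W=world(c,uu.ravel(),vv.ravel(),d.ravel()).reshape(400,640,3)
C=np.array([517.3,172.9]);a=np.radians(106.47);X=np.array([np.cos(a),np.sin(a)]);Y=np.array([-np.sin(a),np.cos(a)])
L=np.stack([(W[...,:2]-C)@X,(W[...,:2]-C)@Y,W[...,2]],-1)
for v in (85,100):
    r=[]
    for u in range(308,400):
        r.append((u,*np.round(L[v,u])))
    print(v,[(int(t[0]),int(t[1]),int(t[3])) for t in r if t[3]>150][::2])
E
python3 st.py s6
```

```text
7.75 [478.15  33.01 247.43] [ 4.78  1.2  -7.14] fn -0.6011553282223256 rad -4.8966355563219865 [ 0.219 -0.93   0.095] 23.219635720368494
85 [(308, -127, 391), (316, -130, 212), (318, -129, 211), (320, -128, 213), (322, -127, 211), (324, -126, 211), (326, -125, 212), (328, -124, 213), (330, -123, 212), (332, -121, 162), (334, -120, 164), (336, -119, 164), (338, -117, 163), (340, -116, 164), (342, -115, 169), (344, -115, 190), (346, -115, 208), (348, -115, 218), (350, -114, 219), (352, -113, 220), (354, -112, 220), (362, -102, 156), (364, -102, 168), (366, -102, 178), (368, -104, 208), (370, -103, 208), (372, -102, 208), (374, -101, 208), (376, -100, 206), (378, -100, 209), (380, -99, 208), (382, -98, 209), (384, -97, 208), (386, -96, 208), (388, -95, 209), (390, -94, 208), (392, -93, 209), (394, -92, 208), (396, -91, 209), (398, -90, 208)]
100 [(315, -130, 211), (317, -129, 211), (319, -128, 211), (321, -127, 211), (323, -126, 210), (325, -125, 211), (327, -124, 211), (329, -123, 212), (331, -122, 210), (333, -120, 163), (335, -119, 162), (337, -118, 165), (339, -116, 163), (341, -115, 164), (343, -115, 187), (345, -115, 204), (347, -115, 218), (349, -114, 220), (351, -113, 220), (353, -112, 220), (362, -102, 161), (364, -102, 172), (366, -105, 208), (368, -104, 208), (370, -103, 210), (372, -102, 209), (374, -101, 208), (376, -100, 208), (378, -99, 209), (380, -98, 209), (382, -97, 209), (384, -96, 209), (386, -95, 208), (388, -94, 208), (390, -93, 209), (392, -92, 209), (394, -91, 208), (396, -90, 209), (398, -89, 209)]
```

View pics/s6.png

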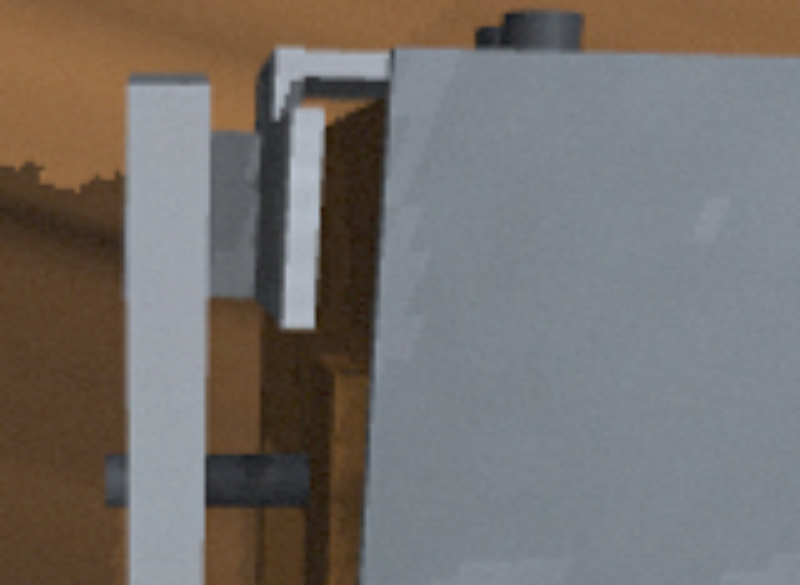

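The gap to the plate is about 7 mm at the keeper (about 5.4 mm at the knob). Inching in.

Call:
play_rows(
  series=[
    {"translation": [-0.0004,0.0011,0],"twist": -0.3,"fingers": 0.01},
    {"translation": [-0.0004,0.0011,0],"twist": -0.3,"fingers": 0.01},
    {"translation": [-0.0004,0.001,0],"twist": -0.3,"fingers": 0.01},
    {"translation": [-0.0003,0.0006,0],"twist": -0.2,"fingers": 0.01},
    {"translation": [0,0,0],"twist": 0,"fingers": 0.01},
    {"translation": [0,0,0],"twist": 0,"fingers": 0.01},
  ],
)

```text
time: 8.55
eef_pos: [476.8, 36.6, 247.5]
orientation: [-0.461, 3.106, -0.001]
force: [5.7, 0.6, -6.4]
gripper_width: 0.27
```

```bash
python3 st.py s7 | cut -c1-500
```

```text
8.55 [476.75  36.58 247.47] [ 5.69  0.57 -6.35] fn -1.5150416095477697 rad -5.517011089651537 [ 0.11  -0.972  0.008] 23.036032199124175
85 [(308, -130, 176), (310, -129, 177), (312, -128, 178), (314, -126, 179), (316, -125, 212), (318, -124, 212), (320, -123, 212), (322, -122, 212), (324, -121, 211), (326, -120, 211), (328, -119, 212), (330, -118, 212), (332, -116, 164), (334, -115, 185), (336, -115, 217), (338, -114, 220), (340, -113, 219), (342, -112, 218), (354, -102, 159), (356, -105, 207), (358, -104, 209), (360, -103, 208), (362, -102, 209), (364, -101, 207), (366, -100, 207), (368, -99, 208), (370, -98, 209), (372, -97, 2
100 [(308, -130, 177), (310, -129, 177), (312, -128, 178), (314, -126, 177), (316, -125, 209), (318, -124, 211), (320, -121, 391), (322, -122, 210), (324, -121, 211), (326, -120, 210), (328, -119, 211), (330, -118, 210), (332, -116, 162), (334, -115, 189), (336, -115, 218), (338, -114, 219), (340, -113, 219), (342, -112, 219), (354, -102, 163), (356, -105, 209), (358, -104, 210), (360, -103, 208), (362, -102, 208), (364, -101, 209), (366, -100, 209), (368, -99, 208), (370, -98, 208), (372, -97,
```

About 2 mm of gap left, and the buffer is felt at around 1 N. I'll take 0.5 mm steps with force readings.

Call:
play_rows(
  series=[
    {"translation": [-0.0002,0.0005,0],"twist": -0.13,"fingers": 0.01},
    {"translation": [-0.0002,0.0005,0],"twist": -0.13,"fingers": 0.01},
    {"translation": [0,0,0],"twist": 0,"fingers": 0.01},
  ],
)

```text
time: 8.98
eef_pos: [476.4, 37.5, 247.5]
orientation: [-0.453, 3.107, -0.001]
force: [5.6, -0.0, -6.3]
gripper_width: 0.27
```

Call:
play_rows(
  series=[
    {"translation": [-0.0002,0.0005,0],"twist": -0.13,"fingers": 0.01},
    {"translation": [0,0,0],"twist": 0,"fingers": 0.01},
  ],
)

```text
time: 9.22
eef_pos: [476.3, 38.0, 247.5]
orientation: [-0.45, 3.108, -0.002]
force: [4.7, -0.4, -6.7]
gripper_width: 0.27
```

```bash
python3 st.py s8 | cut -c1-450
```

```text
9.225 [476.25  37.97 247.47] [ 4.71 -0.37 -6.67] fn -2.038096472114731 rad -4.26120641134736 [ 0.006 -1.018  0.029] 23.04526444199459
85 [(308, -128, 178), (310, -127, 178), (312, -126, 163), (314, -125, 164), (316, -123, 213), (318, -122, 212), (320, -121, 212), (322, -120, 211), (324, -119, 211), (326, -118, 210), (328, -117, 211), (330, -116, 212), (332, -115, 220), (334, -114, 219), (336, -113, 220), (338, -112, 219), (351, -102, 161), (353, -105, 209), (355, -104, 208), (357, -103, 208), (359, -102, 209), (361, -101, 208), (363, -100, 209), (365, -99, 209), (367, -98, 209)
100 [(308, -128, 178), (310, -127, 177), (312, -126, 164), (314, -125, 164), (316, -123, 211), (318, -122, 210), (320, -121, 211), (322, -120, 210), (324, -119, 211), (326, -118, 211), (328, -117, 210), (330, -116, 211), (332, -115, 219), (334, -114, 219), (336, -113, 219), (338, -112, 219), (351, -102, 163), (353, -104, 207), (355, -103, 208), (357, -103, 209), (359, -101, 208), (361, -100, 208), (363, -100, 208), (365, -98, 208), (367, -97, 208
```

Call:
play_rows(
  series=[
    {"translation": [-0.0001,0.0003,0],"twist": 0,"fingers": 0.01},
    {"translation": [0,0,0],"twist": 0,"fingers": 0.01},
  ],
)

```text
time: 9.52
eef_pos: [476.2, 38.0, 247.5]
orientation: [-0.45, 3.108, -0.003]
force: [5.4, -0.3, -6.4]
gripper_width: 0.276
```

Call:
play_rows(
  series=[
    {"translation": [-0.0001,0.0003,0],"twist": 0,"fingers": 0.01},
    {"translation": [0,0,0],"twist": 0,"fingers": 0.01},
  ],
)

```text
time: 9.78
eef_pos: [476.2, 38.0, 247.5]
orientation: [-0.449, 3.108, -0.003]
force: [6.1, -2.4, -7.0]
gripper_width: 0.27
```

```bash
python3 st.py s9 | cut -c1-350
```

```text
9.775 [476.24  38.04 247.5 ] [ 6.07 -2.38 -7.01] fn -4.410387385879198 rad -4.808078524777517 [-0.323 -1.079  0.009] 23.03854205027974
85 [(308, -128, 177), (310, -127, 178), (312, -126, 163), (314, -125, 163), (316, -123, 211), (318, -122, 211), (320, -121, 212), (322, -120, 211), (324, -119, 213), (326, -118, 212), (328, -117, 213), (330, -116, 212), (332, -115, 219), (334, -114, 219), (336, -113, 220), (338, -112, 220), (351, -102, 162), (353, -105, 210), (355, -104, 208), (357
100 [(308, -128, 177), (310, -127, 178), (312, -126, 163), (314, -125, 164), (316, -123, 212), (318, -122, 211), (320, -121, 211), (322, -120, 210), (324, -119, 211), (326, -118, 211), (328, -117, 211), (330, -116, 210), (332, -115, 220), (334, -114, 218), (336, -113, 219), (338, -112, 220), (351, -102, 163), (353, -104, 208), (355, -103, 208), (35
```

View pics/s9.png

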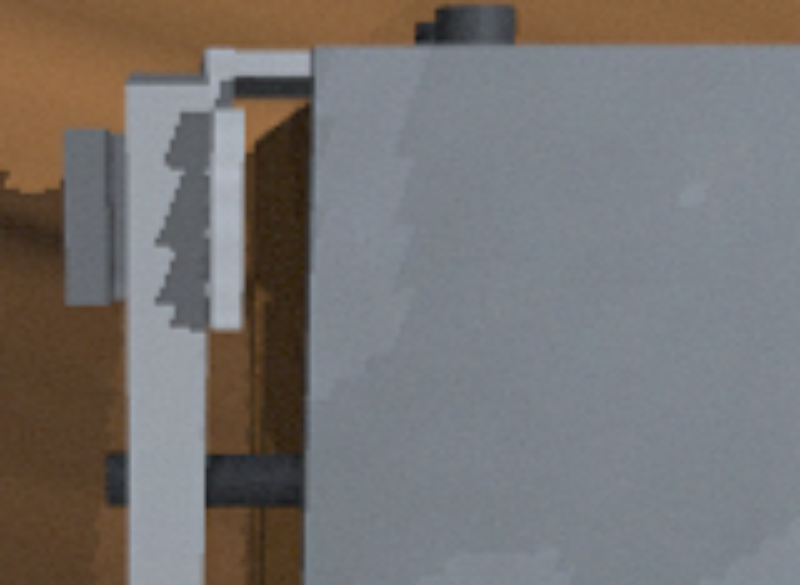

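The bar is firmly on the back plate at about 2.5 N (TCP stopped advancing, force up to 4.4 N including the buffer) and sits inside the lip. Next I lower along the bar's arc, half first.

Call:
play_rows(
  series=[
    {"translation": [-0.0016,-0.0005,-0.0026],"twist": 0,"fingers": 0.01},
    {"translation": [-0.0016,-0.0005,-0.0026],"twist": 0,"fingers": 0.01},
    {"translation": [-0.0016,-0.0005,-0.0026],"twist": 0,"fingers": 0.01},
    {"translation": [-0.0016,-0.0005,-0.0027],"twist": 0,"fingers": 0.01},
    {"translation": [0,0,0],"twist": 0,"fingers": 0.01},
  ],
)

```text
time: 10.45
eef_pos: [470.2, 36.3, 237.1]
orientation: [-0.449, 3.107, -0.003]
force: [7.2, -0.2, -6.7]
gripper_width: 0.273
```

```bash
python3 st.py s10 | cut -c1-350
```

```text
10.45 [470.25  36.3  237.14] [ 7.2  -0.23 -6.69] fn -2.805609496732905 rad -6.630212530476231 [-0.13  -1.346  0.093] 23.30362400622118
85 [(316, -123, 197), (318, -122, 197), (320, -121, 197), (322, -120, 197), (324, -119, 197), (326, -118, 197), (328, -117, 197), (330, -116, 197), (332, -115, 188), (334, -114, 190), (336, -113, 190), (352, -102, 160), (354, -105, 208), (356, -104, 209), (358, -103, 209), (360, -102, 209), (362, -101, 208), (364, -100, 209), (366, -99, 208), (368,
100 [(308, -128, 178), (310, -126, 177), (312, -126, 164), (314, -125, 163), (316, -123, 196), (318, -122, 197), (320, -121, 197), (322, -120, 195), (324, -119, 197), (326, -118, 197), (328, -117, 196), (330, -116, 197), (332, -115, 213), (334, -114, 219), (336, -114, 220), (338, -113, 220), (351, -102, 154), (353, -105, 206), (355, -104, 208), (35
```

View pics/s10.png

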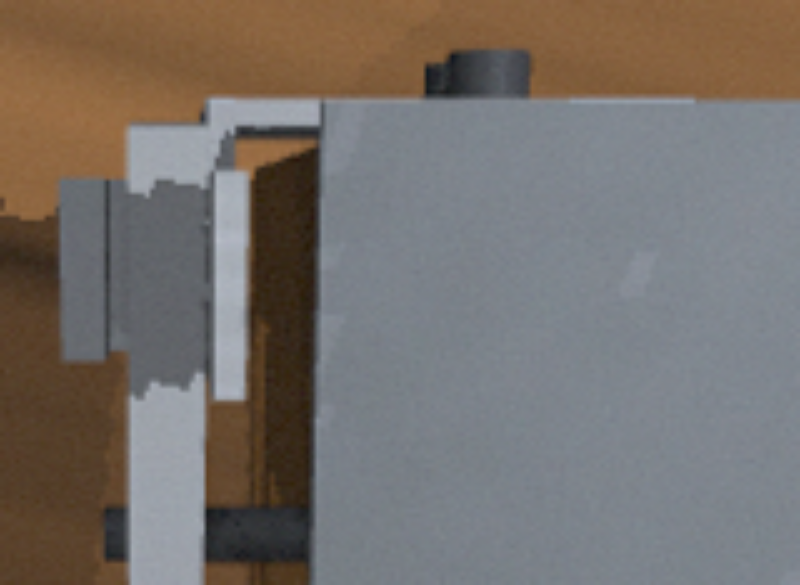

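The bar top has dropped from 211 to 197 and is still centred between lip and plate with a 2.5 mm gap to the lip. I'll lower the rest.

Call:
play_rows(
  series=[
    {"translation": [-0.0011,-0.0003,-0.0027],"twist": 0,"fingers": 0.01},
    {"translation": [-0.0011,-0.0003,-0.0027],"twist": 0,"fingers": 0.01},
    {"translation": [-0.0011,-0.0003,-0.0027],"twist": 0,"fingers": 0.01},
    {"translation": [-0.001,-0.0003,-0.0023],"twist": 0,"fingers": 0.01},
    {"translation": [0,0,0],"twist": 0,"fingers": 0.01},
  ],
)

```text
time: 11.12
eef_pos: [465.7, 35.0, 227.7]
orientation: [-0.45, 3.106, -0.003]
force: [4.1, -2.5, 1.3]
gripper_width: 0.271
```

```bash
python3 st.py s11 | cut -c1-350
```

```text
11.125 [465.7   34.96 227.69] [ 4.06 -2.53  1.3 ] fn -3.8177480769846355 rad -2.877467341393643 [-0.601 -0.896  0.041] 23.150054256276775
85 [(330, -115, 154), (332, -115, 191), (334, -114, 189), (336, -113, 189), (338, -112, 185), (340, -111, 186), (342, -110, 185), (344, -109, 186), (346, -108, 185), (348, -107, 185), (350, -106, 185), (352, -105, 185), (354, -104, 184), (356, -105, 209), (358, -104, 209), (360, -103, 208), (362, -102, 209), (364, -101, 209), (366, -100, 208), (368
100 [(308, -127, 177), (310, -126, 175), (312, -125, 164), (314, -124, 164), (316, -123, 184), (318, -122, 184), (320, -121, 183), (322, -120, 183), (324, -119, 182), (326, -118, 183), (328, -117, 183), (330, -116, 184), (332, -115, 205), (334, -115, 220), (336, -114, 219), (338, -113, 217), (340, -112, 220), (353, -102, 159), (355, -105, 207), (35
```

View pics/s11.png

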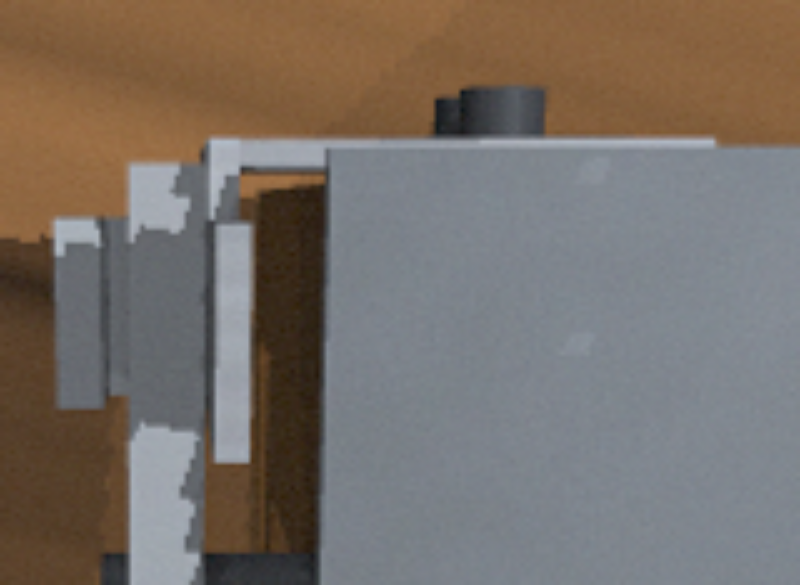

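The bar is on the keeper floor (top at about 183, lip at 177, Fz changed sign as the floor took the weight). I'll release and withdraw upward.

Call:
play_rows(
  series=[
    {"translation": [0,0,0],"twist": 0,"fingers": 0.027},
    {"translation": [0,0,0],"twist": 0,"fingers": 0.035},
    {"translation": [0,0,0],"twist": 0,"fingers": 0.05},
    {"translation": [0,0,0],"twist": 0,"fingers": 0.07},
    {"translation": [0,0,0],"twist": 0,"fingers": 0.07},
    {"translation": [0,0,0.01],"twist": 0,"fingers": 0.07},
    {"translation": [0,0,0.02],"twist": 0,"fingers": 0.07},
    {"translation": [0,0,0.03],"twist": 0,"fingers": 0.07},
    {"translation": [0,0,0.03],"twist": 0,"fingers": 0.07},
    {"translation": [0,0,0.02],"twist": 0,"fingers": 0.07},
    {"translation": [0,0,0],"twist": 0,"fingers": 0.07},
    {"translation": [0,0,0],"twist": 0,"fingers": 0.07},
  ],
)

```text
time: 12.68
eef_pos: [464.4, 35.7, 335.9]
orientation: [0.451, -3.108, -0.0]
force: [-0.6, -0.2, -1.2]
gripper_width: 0.824
```

```bash
python3 st.py s12 | head -1; python3 - <<'E'
from h import *
c=env.calibration("wrist");p,d=env.camera("wrist");cv2.imwrite("pics/w12.png",p[:,:,::-1])
vv,uu=np.mgrid[:400,:640];W=world(c,uu.ravel(),vv.ravel(),d.ravel()).reshape(400,640,3)
C=np.array([517.3,172.9]);a=np.radians(106.47);X=np.array([np.cos(a),np.sin(a)]);Y=np.array([-np.sin(a),np.cos(a)])
L=np.stack([(W[...,:2]-C)@X,(W[...,:2]-C)@Y,W[...,2]],-1)
pi=p.astype(int);m=((pi[...,0]>70)&(pi[...,1]<0.35*pi[...,0])&(pi[...,2]<0.4*pi[...,0])).astype(np.uint8)
q=max(cv2.findContours(m,0,2)[0],key=cv2.contourArea);(u,v),r=cv2.minEnclosingCircle(q)
K=onplane(c,[u],[v],246)[0];print("knob locker",(K[:2]-C)@X,(K[:2]-C)@Y,u,v,r, "top z",np.nanmax(np.percentile(L[m>0][:,2],98)))
grey=(abs(pi[...,0]-pi[...,2])<35)&(L[...,2]>150)&(L[...,2]<200)&(L[...,0]>-135)&(L[...,0]<-112)
for y0 in range(-20,165,15):
    s=grey&(abs(L[...,1]-y0)<4)
    if s.sum()>3: print(y0,s.sum(),np.median(L[s],0).round(1))
ps,_=env.camera("scene");cv2.imwrite("pics/sc12.png",cv2.resize(ps[130:280,320:520,::-1],None,fx=4,fy=4))
E
```

```text
12.675 [464.44  35.66 335.86] [-0.63 -0.19 -1.22] fn 0.04459126270989723 rad 0.6536668024017267 [-0.022 -0.046  0.035] 70.36037822014039
knob locker -121.91036298943904 89.02591426647977 317.0694580078125 198.0 18.17987823486328 top z 260.14170520630074
-20 66 [-121.3  -19.6  183.4]
-5 71 [-121.3   -5.   183.3]
10 69 [-121.3   10.   183.4]
25 74 [-121.2   25.   183.4]
40 76 [-121.2   39.8  183.4]
55 30 [-120.8   52.7  183.4]
100 117 [-121.1  101.2  183. ]
115 82 [-121.9  115.1  183.5]
130 129 [-122.7  131.4  183.1]
145 200 [-123.4  144.9  182. ]
160 75 [-118.6  158.2  183.9]
```

View pics/w12.png

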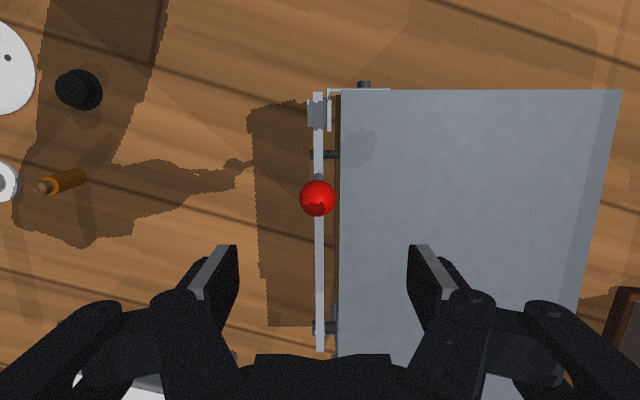

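View pics/sc12.png

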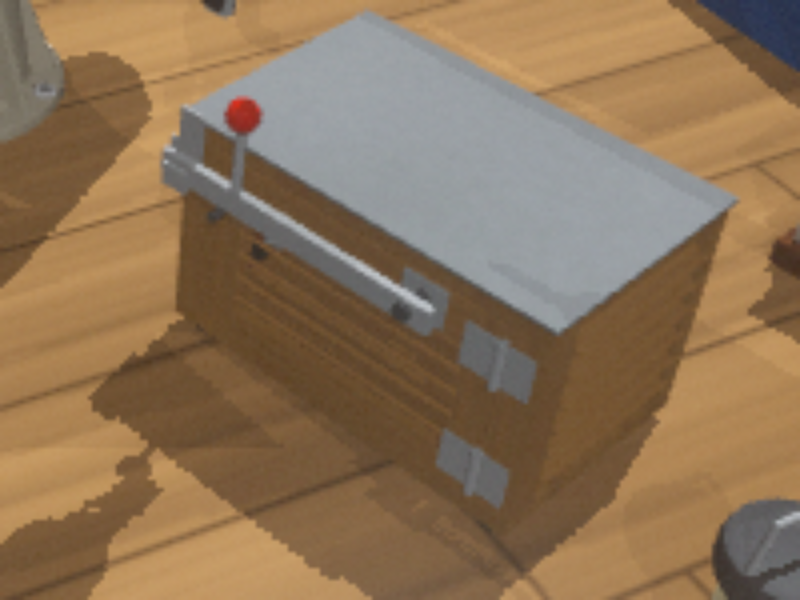

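The gate is shut. The bar is level (top at 183.0–183.5 all along, keeper at px (318,113)) and down in the keeper behind the lip. The gripper is clear. Handing in.

```bash
python3 -c "
from cell import env
print(env.hand_in())"
```

```text
the job is handed in; nothing more can be done
None
```

The gate is shut and latched, the robot has let go, and the job was handed in at about 13 s. `hand_in` reports no verdict, so the final judgement isn't known here.

I pinched the red knob across the bar and lifted it to about 0.14 rad. I then swung the gate about the measured hinge and inched in until the bar met the keeper's back plate. Contact was about 2.5 N above the sprung buffer's push. I lowered the bar onto the keeper floor, opened the fingers and withdrew upward.

Last checks before handing in:
- **Latch:** the bar is level, its top at 183.0–183.5 mm along almost its whole length. It sits between the lip and the back plate.
- **Gate:** it looks closed in both the wrist and scene pictures. The bar lies close to its shut position: about 2 mm further out for most of its length and 4 mm at the keeper. That matches the buffer having pushed it out against the lip.
- **Robot:** the gripper is over 70 mm clear of the knob and the tool force is near zero.
- **Other objects:** I did not re-measure them. The gripper stayed around the locker and went nowhere near them.

Two measurements disagreed slightly. The first radius from hinge to knob came out 3 mm off the given figure, and depth readings were 1–2 mm high. A side load of 5–7 N built up along the bar during the swing and lowering. None of this affected the result as far as I could measure.

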